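# Roll the sealed carton to the end stop and move it to the blue tray

### The arm

A 6-joint arm with a two-finger parallel gripper is mounted at the origin on the work surface. World frame = base frame: x ahead of the robot, y to its left, z up, the work surface at z = 0. Lengths are in m, angles in degrees, forces in N, time in s.
With the tool pointing down it reaches from about 0.35 to 0.875 m from the base axis. Payload 4.2 kg.
Tool frame: the origin (TCP) lies midway between the tips of the shut fingers; the grasp point (between the pads) lies 19 mm behind it; z points along the fingers, y is the line along which they close (so a half turn about z gives the same grasp; the last joint's range is limited). The gripper opens to 87 mm and grips with 3 to 60 N. Pads are 19 mm wide; open, the fingers measure 117 mm over their backs; the gripper's body (75 mm by 190 mm) begins 51 mm behind the grasp point.
Start: joints at [87.754, 22.042, 0.453, 0, -68.411, -14.817], TCP at [0.183, 0.597, 0.223] pointing down, gripper open.
Joint ranges: [-179.83, 179.83], [-69.29, 118.12], [-61.27, 80.66], [-181.25, 117.63], [-171.15, -9.14], [-177.46, 177.46]. Speed limits (degrees/s): [159.86, 159.86, 180, 180, 180, 180].

### API

Orientations are given as a 3x3 rotation matrix whose columns are the frame's x, y, z axes.
In Python, from station import * gives the robot as it stands. The module is installed in compiled form; this text tells all that it offers.
- The arm moves only by the tool servo_tool, never from a script. Its argument "deltas" is a list of rows, each an object of numbers: "tx", "ty", "tz": the shift along the tool's x, y, z in mm; "ax", "ay", "az": the turn, a rotation vector about the tool's x, y, z in rad; "claw": the finger opening in mm, from 0 to 87. In form: [{"tx": .., "ty": .., "tz": .., "ax": .., "ay": .., "az": .., "claw": ..}, ...]. A call has 1 to 12 rows; each row is the pose to reach, as a shift and turn from the pose commanded when the call began, along the tool's axes at that moment; what a row does not reach only later rows make up. A row lasts 1/12 s, in which the tool goes at most 41.7 mm and 7.16 degrees, less where a joint would pass 70% of its speed; a pose out of reach is approached as far as the arm can. A call with a gripper value outside its range is refused whole. The fingers move at their own pace and stop on an object; the grip force is fixed at half the most. Time passes only in rows, so rows that repeat a pose let the fingers close. It gives the time, the measured TCP pose, the force, the opening and the grip force at its end, in the units of the state.
- sense(): the state, without advancing time (a new reading comes with each control period).
- capture(name): name is "scene" or "top"; returns the picture (384x512x3 uint8, blue, green, red); there is no depth.
- calibration(name): a dict with "fx", "fy", "cx", "cy" (pixels), "cam_to_world" (4x4, takes a point from camera to world coordinates). Camera axes: x right, y down, z forward; pixel columns grow to the right and rows downward; lengths in m; the calibration is good to about 2 mm. A picture is of the moment at which its call begins. calibration takes no time and is no camera call.
- finish_job(): hands the job in; it is judged then, once.
Trained networks look in the newest picture that a camera, given by its name, has taken for a name from the list of things; names that differ only in an ending like _2 or _b are one class to them, and where a whole thing is asked for, a point or a joint stands for the part that bears it (a point fixed in the world has none). Each returns a list of dicts, best first, with "confidence" (0 to 1); they miss things now and then, are a little off and sometimes report something else, mostly with a low value. They report only what shows in the picture. A call takes as long as a camera call. They do not tell look-alikes from the thing itself.
- recognise(label, camera): "xyz" ([x, y, z] in m, in the coordinates of the camera as it stood for that picture, good to about 4 mm: the middle of the surface that is visible of it).
- trace(label, camera): "mask" (384x512 bool, what is visible of it).
The state is a dict: "time_s": time; "joints": joint angles; "joint_velocities": joint speeds; "effort": joint torques, N m; "tcp_pos": TCP position; "ee_rot": TCP orientation; "wrist_force": force on the tool from outside, world axes, zero at the start; "moment": the same for the moment, N m; "gripper_width": opening from 0.0 (shut) to 1.0 (fully open); "gripper_force": force on a finger pad.
Only numpy, scipy, OpenCV 4.12 (cv2) and the standard library are available. Lean on these libraries where they do the work, as an engineer would, in place of code of your own. Each camera call takes 0.05 s, during which the arm holds its last target. There are 200 camera calls.

### The job

Roll the carton with the green tape along the roller track until it rests against the red end stop, keeping it on the rollers on the way. Then lift it off there and set it down gently, upright, inside the blue tray, not dropping it in.

Things in the scene. Friction and masses are not known exactly. Their poses are not given: they have to be found in the camera images.
- carton: Sealed kraft carton with a strip of green tape along its top, the only box on the rollers (a like one with red tape on the bench is not used). 60 mm wide (its x), 110 mm long (its y, along the track), 80 mm high, 0.25 to 0.5 kg, rigid. Origin: centre of its underside; z up.
- track: Level roller track fixed to the bench, 360 mm long, 88 mm wide: twelve freely spinning steel rollers 30 mm apart between aluminium side rails (72 mm apart inside, ending 10 mm above the rollers). Origin: centre of its underside, on the bench; z up. Its +y is the rolling direction, towards the end stop. The roller tops are 45 mm above the origin. The -y end is open.
- track_stop (a point): Point on the face of the red end stop, an upright plate across the +y end of the track: mid-width, at the height of the roller tops, 171 mm along the track's +y from its origin. The plate rises 30 mm above the rollers. A carton against it has its centre 55 mm before this point.
- blue_tray: Shallow blue open tray fixed to the bench, outside 118 mm (its x) by 188 mm (its y), 22 mm high, walls and floor 4 mm thick. Origin: centre of its underside, z up; its inner floor is 4 mm above the origin. A red tray of the same size nearby is not used.
Not all that is in view belongs to the job. Leave any orange look-alike of the carton alone.

How it is judged:
By the outcome, as a careful person would: the job done as asked, in the order asked, and still so for the second after the job is handed in, with the robot touching nothing.
It also fails if it takes over 46 s, if anything falls off the work surface, if the arm or the gripper's body presses on something with over 40 N, if the wrist force passes 120 N, or if a joint passes its speed limit or range.

## Working session

There is one attempt and no reset: what is moved stays moved. The work goes in short steps, Python scripts to look and compute and a tool call to move; the robot and the scene stay as the last step left them, time stands still between calls to the robot, and variables do not carry over. Pictures are saved under pics/ and viewed, at most 10 in all, crops included, and the job is handed in when it is done.

Besides the shell and the picture viewer there is one more tool, called after ">>>" as name(argument=value, ...), one argument or row to a line, values as JSON. servo_tool: Moves the arm, as the interface text tells. Its arguments: {"type":"object","properties":{"deltas":{"type":"array","items":{"type":"object","properties":{"tx":{"type":"number"},"ty":{"type":"number"},"tz":{"type":"number"},"ax":{"type":"number"},"ay":{"type":"number"},"az":{"type":"number"},"claw":{"type":"number"}}}}},"required":["deltas"]}

```bash
mkdir -p pics; cat > h.py <<'E'
from station import *
import numpy as np, cv2
def ray(cam,u,v):
    c=calibration(cam);T=np.array(c["cam_to_world"])
    d=T[:3,:3]@np.array([(u-c["cx"])/c["fx"],(v-c["cy"])/c["fy"],1]);return T[:3,3],d
def at(cam,u,v,z):
    o,d=ray(cam,u,v);return o+d*(z-o[2])/d[2]
def proj(cam,p):
    c=calibration(cam);T=np.linalg.inv(np.array(c["cam_to_world"]));q=T[:3,:3]@np.array(p)+T[:3,3]
    return np.array([c["fx"]*q[0]/q[2]+c["cx"],c["fy"]*q[1]/q[2]+c["cy"]])
def rec(l,cam):
    T=np.array(calibration(cam)["cam_to_world"])
    for r in recognise(l,cam):
        w=T[:3,:3]@np.array(r["xyz"])+T[:3,3];print(cam,l,round(r["confidence"],2),w.round(3),proj(cam,w).round())
E
python3 - <<'E'
from h import *
np.set_printoptions(precision=3,suppress=True)
for c in("scene","top"):
    cv2.imwrite(f"pics/{c}0.png",capture(c));k=calibration(c);print(c,k["fx"],np.array(k["cam_to_world"]))
    for l in("carton","track","blue_tray"):rec(l,c)
s=sense();print(s)
E
```

```text
scene 414.5847814008426 [[-0.66   0.421 -0.623  1.055]
 [ 0.751  0.396 -0.528  0.521]
 [ 0.024 -0.816 -0.577  0.613]
 [ 0.     0.     0.     1.   ]]
scene carton 0.96 [ 0.275 -0.194  0.064] [245. 133.]
scene carton 0.8 [0.365 0.268 0.067] [376. 216.]
scene carton 0.56 [ 0.494 -0.028  0.104] [233. 173.]
scene track 0.81 [0.488 0.067 0.044] [266. 211.]
scene blue_tray 0.74 [ 0.679 -0.15   0.005] [138. 222.]
top 489.63366059786586 [[-0.028 -0.995  0.101  0.353]
 [-1.     0.027 -0.012  0.018]
 [ 0.009 -0.101 -0.995  1.158]
 [ 0.     0.     0.     1.   ]]
top carton 0.83 [0.33  0.252 0.082] [145. 256.]
top carton 0.74 [ 0.262 -0.217  0.078] [361. 281.]
top carton 0.65 [ 0.466 -0.044  0.126] [280. 188.]
top track 0.6 [0.462 0.031 0.04 ] [245. 195.]
top blue_tray 0.74 [ 0.684 -0.152  0.002] [319. 103.]
{'time_s': 0.4, 'joints': array([ 87.754,  22.051,   0.442,  -0.003, -68.409, -14.817]), 'joint_velocities': array([ 0.136, -0.071,  0.148,  0.012,  0.018, -0.015]), 'effort': array([  0.   , -38.997,  18.733,   4.218,   0.014,  -0.   ]), 'tcp_pos': array([0.183, 0.597, 0.222]), 'ee_rot': array([[ 0.956, -0.293, -0.   ],
       [-0.293, -0.956, -0.   ],
       [ 0.   ,  0.   , -1.   ]]), 'wrist_force': array([ 0.005,  1.224, -0.398]), 'moment': array([-0.016,  0.03 , -0.049]), 'gripper_force': 0.0, 'gripper_width': 0.9997104571882367}
```

```bash
python3 -c "
import cv2,numpy as np
a=cv2.imread('pics/scene0.png');b=cv2.imread('pics/top0.png')
cv2.imwrite('pics/both.png',cv2.resize(np.vstack([a,b]),None,fx=.78,fy=.78))"
```

```text
(no output)
```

View pics/top0.png

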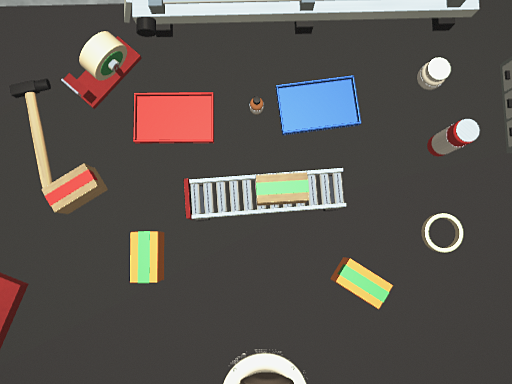

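View pics/scene0.png

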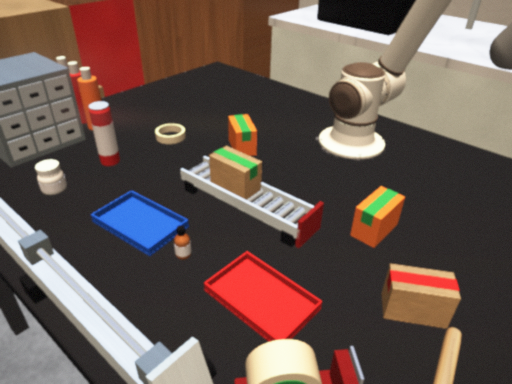

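The candidates in the top view are the kraft carton with green tape on the rollers (282,188), orange look-alikes at (146,257) and (363,283), and a kraft carton with red tape at (73,188). I choose the one on the rollers, which is at (235,172) in the scene view. The red stop is at the left end of the track (188,198) and the blue tray is at (318,104). Next I take precise corners and one close crop.

```bash
python3 - <<'E'
from h import *
np.set_printoptions(precision=4,suppress=True)
im=cv2.imread("pics/top0.png");sc=cv2.imread("pics/scene0.png")
cv2.imwrite("pics/crop.png",np.vstack([cv2.resize(im[70:220,170:370],(800,600))[:, :],])) 
hsv=cv2.cvtColor(im,cv2.COLOR_BGR2HSV);hs=cv2.cvtColor(sc,cv2.COLOR_BGR2HSV)
def quad(m):
    n,lab,st,_=cv2.connectedComponentsWithStats(m.astype(np.uint8));k=1+np.argmax(st[1:,4])
    c=cv2.findContours((lab==k).astype(np.uint8),0,2)[0][0];return cv2.minAreaRect(c),(lab==k)
def sub(h,x0,y0,x1,y1,lo,hi):
    m=cv2.inRange(h,lo,hi)>0;w=np.zeros_like(m);w[y0:y1,x0:x1]=1;return m&w
G=((50,60,60),(85,255,255));B=((100,120,60),(125,255,255));R=((0,120,60),(5,255,255))
r,_=quad(sub(hsv,240,165,325,210,*G));print("tape top",r)
z=.125
bp=cv2.boxPoints(r);print(np.array([at("top",u,v,z) for u,v in bp]),at("top",*r[0],z))
# scene tape on top face + side: print centroid
r2,m2=quad(sub(hs,195,140,275,200,*G));print("tape scene",r2)
r,_=quad(sub(hsv,270,65,370,140,*B));print("tray",r);bp=cv2.boxPoints(r);print(np.array([at("top",u,v,.022) for u,v in bp]),at("top",*r[0],.02))
r,_=quad(sub(hs,80,180,200,260,*B));print("tray scene",r[0],at("scene",*r[0],.015))
r,_=quad(sub(hsv,178,165,200,225,*R));print("stop",r);bp=cv2.boxPoints(r);print(np.array([at("top",u,v,.075) for u,v in bp]))
m=trace("track","top");print([x["confidence"] for x in m])
r,_=quad(m[0]["mask"]);print("track",r);bp=cv2.boxPoints(r);print(np.array([at("top",u,v,.055) for u,v in bp]))
print(sense()["time_s"])
E
```

```text
tape top ((281.88104248046875, 186.97760009765625), (11.920570373535156, 52.49748611450195), 86.633544921875)
[[ 0.4797  0.0081  0.125 ]
 [ 0.4832 -0.1036  0.125 ]
 [ 0.4577 -0.1041  0.125 ]
 [ 0.4542  0.0073  0.125 ]] [ 0.4687 -0.048   0.125 ]
tape scene ((236.86077880859375, 159.17739868164062), (48.37451934814453, 14.308561325073242), 35.39479446411133)
tray ((318.0613098144531, 104.46736145019531), (50.22563934326172, 79.9059066772461), 82.52843475341797)
[[ 0.7259 -0.0469  0.022 ]
 [ 0.7466 -0.2374  0.022 ]
 [ 0.6248 -0.247   0.022 ]
 [ 0.6047 -0.0584  0.022 ]] [ 0.6757 -0.1476  0.02  ]
tray scene (138.5986328125, 221.25811767578125) [ 0.6831 -0.1398  0.015 ]
stop ((186.84825134277344, 198.07199096679688), (40.17161560058594, 5.177398204803467), 86.42366790771484)
[[0.5    0.1683 0.075 ]
 [0.5004 0.1568 0.075 ]
 [0.411  0.1526 0.075 ]
 [0.4106 0.164  0.075 ]]
[0.75, 0.25]
track ((264.0926818847656, 193.70620727539062), (42.524391174316406, 159.9528350830078), 85.9432601928711)
[[ 0.5028  0.1715  0.055 ]
 [ 0.5189 -0.1919  0.055 ]
 [ 0.4219 -0.1943  0.055 ]
 [ 0.4065  0.1661  0.055 ]]
0.45
```

View pics/crop.png

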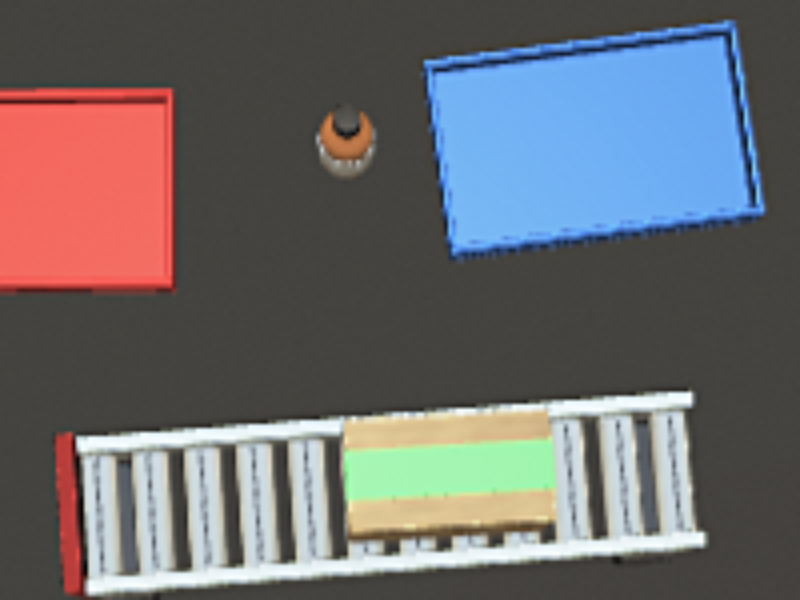

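The crop confirms a kraft box with green tape on the rollers, spanning crop (345,415) to (553,535). The stop is at crop (70,515) and the blue tray corners are (428,62), (732,24), (762,213) and (453,257). I'll compute poses from the edges and check them, heights included, with a model overlay in both views.

```bash
python3 - <<'E'
from h import *
np.set_printoptions(precision=4,suppress=True)
f=lambda x,y,z:at("top",170+x/4-.4,70+y/4-.4,z)
P=[f(77,437,.055),f(693,393,.055),f(86,594,.055),f(706,547,.055)]
print("rails",np.array(P))
d=(P[0]-P[1]+P[2]-P[3]);yaw=np.arctan2(-d[0],d[1]);c=np.mean(P,0);print("yaw",np.degrees(yaw),"c",c,"len",np.linalg.norm(P[0]-P[1]),"w",np.linalg.norm(P[0]-P[2]))
T=[f(428,62,.022),f(732,24,.022),f(762,213,.022),f(453,257,.022)];print("tray",np.array(T))
d=T[0]-T[1]+T[3]-T[2];ty=np.arctan2(-d[0],d[1]);tc=np.mean(T,0);print("tray yaw",np.degrees(ty),tc,np.linalg.norm(T[0]-T[1]),np.linalg.norm(T[0]-T[3]))
# triangulate common features: tray corners, carton top far corners via scene edges
def tri(a,b):
    (o1,d1),(o2,d2)=ray("top",*a),ray("scene",*b);A=np.stack([d1,-d2],1);t=np.linalg.lstsq(A,o2-o1,rcond=None)[0]
    p,q=o1+d1*t[0],o2+d2*t[1];return (p+q)/2,np.linalg.norm(p-q)
def box(c,yaw,sx,sy,z0,z1):
    R=np.array([[np.cos(yaw),-np.sin(yaw)],[np.sin(yaw),np.cos(yaw)]])
    q=[c[:2]+R@np.array([sx*a/2,sy*b/2]) for a,b in((-1,-1),(-1,1),(1,1),(1,-1))]
    return [[np.r_[p,z] for p in q] for z in(z0,z1)]
ccar=np.array([.4687,-.048]);R=np.array([[np.cos(yaw),-np.sin(yaw)],[np.sin(yaw),np.cos(yaw)]])
print("carton in track frame",R.T@(ccar-c[:2]),"stop in world",c[:2]+R@[0,.171],"carton goal",c[:2]+R@[0,.116])
out=[]
for cam in("scene","top"):
    x0,y0=((90,110) if cam=="scene" else (170,70));im=cv2.imread(f"pics/{cam}0.png")
    w,h=(250,170) if cam=="scene" else (200,136);k=3.2 if cam=="scene" else 4
    im=cv2.resize(im[y0:y0+h,x0:x0+w],None,fx=k,fy=k)[:, :800]
    for b,col in((box(ccar,yaw,.06,.11,.045,.125),(255,0,255)),(box(c,yaw,.088,.36,.045,.055),(0,255,255)),(box(tc,ty,.118,.188,0,.022),(255,255,255))):
        for poly in b:
            pts=np.array([(proj(cam,p)-[x0,y0]+.5)*k for p in poly]).astype(int);cv2.polylines(im,[pts],True,col,1)
    cv2.imwrite(f"pics/ov_{cam}.png",im)
E
```

```text
rails [[ 0.5009  0.1579  0.055 ]
 [ 0.5165 -0.1929  0.055 ]
 [ 0.4117  0.1541  0.055 ]
 [ 0.4285 -0.1962  0.055 ]]
yaw 2.649494904825187 c [ 0.4644 -0.0193  0.055 ] len 0.3511662894413882 w 0.08921460882905267
tray [[ 0.725  -0.0502  0.022 ]
 [ 0.7437 -0.2329  0.022 ]
 [ 0.628  -0.2452  0.022 ]
 [ 0.6063 -0.0611  0.022 ]]
tray yaw 6.282969973650727 [ 0.6758 -0.1474  0.022 ] 0.1836687490359424 0.11917426466468817
carton in track frame [ 0.003  -0.0289] stop in world [0.4565 0.1515] carton goal [0.459  0.0966]
```

View pics/ov_scene.png

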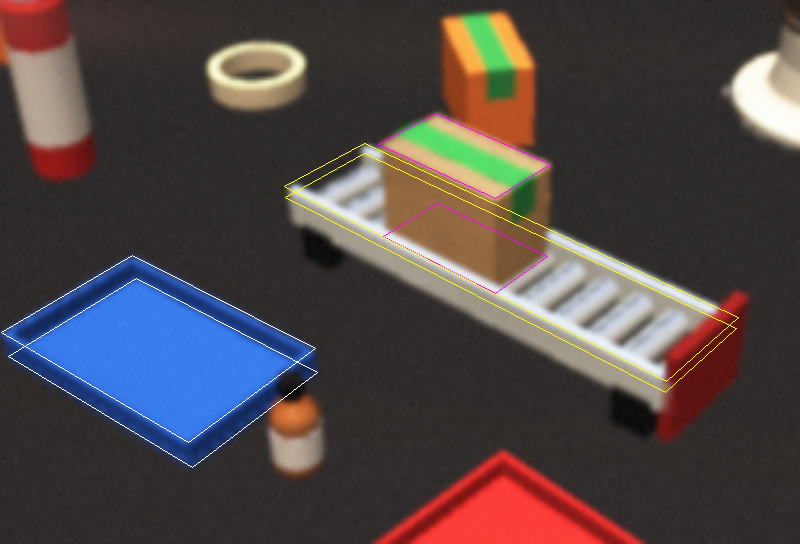

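View pics/ov_top.png

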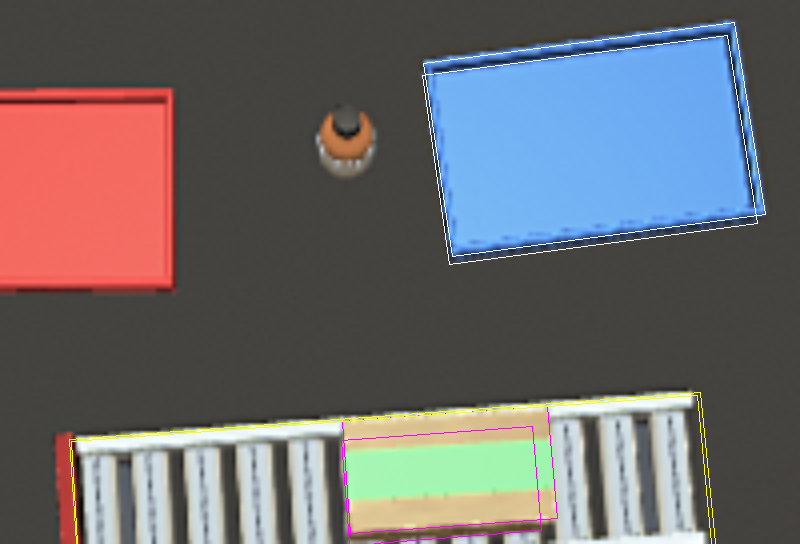

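The overlays agree to about 1 px in the top view and 1–1.5 px in the scene view. The carton top is near z 0.125, the tray rim near 0.022 and the rails near 0.055. Track yaw is about 2.6°, with the stop face near (0.456, 0.156). The carton centre is at (0.469, -0.048), so it has about 0.149 m to roll. Next I need the move numbers.

```bash
cat >> h.py <<'E'
from scipy.spatial.transform import Rotation as Ro
def go(p,yaw):
    """shift (mm) and az (rad) to a target TCP, tool y along world angle yaw (deg) or its half turn, tool down"""
    s=sense();R=np.array(s["ee_rot"]);a=np.radians(yaw)
    best=None
    for h in(0,np.pi):
        y=np.array([np.cos(a+h),np.sin(a+h),0]);z=np.array([0,0,-1.]);T=np.stack([np.cross(y,z),y,z],1)
        v=Ro.from_matrix(R.T@T).as_rotvec()
        if best is None or np.linalg.norm(v)<np.linalg.norm(best):best=v
    print("t",(R.T@(np.array(p)-s["tcp_pos"])*1000).round(1),"a",best.round(4),"| t=",round(s["time_s"],2),s["tcp_pos"].round(4),"F",s["wrist_force"].round(1),"grip",round(s["gripper_width"]*87,1),round(s["gripper_force"],1))
E
python3 -c "
from h import *
go([.44,.22,.2],2.5);go([.472,-.15,.2],2.5)"
```

```text
t [356.1 285.5  22.5] a [ 2.0000e-04 -1.0000e-04  1.2293e+00] | t= 0.45 [0.1833 0.5974 0.2225] F [ 0.1  0.1 -0.5] grip 87.0 0.0
t [495.3 629.8  22.6] a [ 2.0000e-04 -1.0000e-04  1.2293e+00] | t= 0.45 [0.1833 0.5974 0.2225] F [ 0.1  0.1 -0.5] grip 87.0 0.0
```

>>> servo_tool(
  deltas=[
    {"tx":356,"ty":286,"tz":20,"az":1.229,"claw":0},
    {"tx":356,"ty":286,"tz":20,"az":1.229,"claw":0},
    {"tx":356,"ty":286,"tz":20,"az":1.229,"claw":0},
    {"tx":356,"ty":286,"tz":20,"az":1.229,"claw":0},
    {"tx":356,"ty":286,"tz":20,"az":1.229,"claw":0},
    {"tx":356,"ty":286,"tz":20,"az":1.229,"claw":0},
    {"tx":356,"ty":286,"tz":20,"az":1.229,"claw":0},
    {"tx":356,"ty":286,"tz":20,"az":1.229,"claw":0},
    {"tx":356,"ty":286,"tz":20,"az":1.229,"claw":0},
    {"tx":356,"ty":286,"tz":20,"az":1.229,"claw":0},
    {"tx":356,"ty":286,"tz":20,"az":1.229,"claw":0},
    {"tx":356,"ty":286,"tz":20,"az":1.229,"claw":0},
  ],
)

```text
schema error: expected keys tx, ty, tz, ax, ay, az, claw
```

```bash
python3 -c "
from h import *
go([.472,-.15,.2],2.5);print(sense()['joints'].round(1),sense()['ee_rot'].round(3))"
```

```text
t [495.3 629.8  22.6] a [ 2.0000e-04 -1.0000e-04  1.2293e+00] | t= 0.45 [0.1833 0.5974 0.2225] F [ 0.1  0.1 -0.5] grip 87.0 0.0
[ 87.8  22.    0.4  -0.  -68.4 -14.8] [[ 0.956 -0.293 -0.   ]
 [-0.293 -0.956 -0.   ]
 [-0.     0.    -1.   ]]
```

All the keys are needed in every row.

>>> servo_tool(
  deltas=[
    {"tx":356,"ty":286,"tz":20,"ax":0,"ay":0,"az":1.229,"claw":0},
    {"tx":356,"ty":286,"tz":20,"ax":0,"ay":0,"az":1.229,"claw":0},
    {"tx":356,"ty":286,"tz":20,"ax":0,"ay":0,"az":1.229,"claw":0},
    {"tx":356,"ty":286,"tz":20,"ax":0,"ay":0,"az":1.229,"claw":0},
    {"tx":356,"ty":286,"tz":20,"ax":0,"ay":0,"az":1.229,"claw":0},
    {"tx":356,"ty":286,"tz":20,"ax":0,"ay":0,"az":1.229,"claw":0},
    {"tx":356,"ty":286,"tz":20,"ax":0,"ay":0,"az":1.229,"claw":0},
    {"tx":356,"ty":286,"tz":20,"ax":0,"ay":0,"az":1.229,"claw":0},
    {"tx":356,"ty":286,"tz":20,"ax":0,"ay":0,"az":1.229,"claw":0},
    {"tx":356,"ty":286,"tz":20,"ax":0,"ay":0,"az":1.229,"claw":0},
    {"tx":356,"ty":286,"tz":20,"ax":0,"ay":0,"az":1.229,"claw":0},
    {"tx":356,"ty":286,"tz":20,"ax":0,"ay":0,"az":1.229,"claw":0},
  ],
)

```text
time_s: 1.45
tcp_pos: [0.4418, 0.2146, 0.2023]
ee_rot: [[0.037, -0.999, -0.0], [-0.999, -0.037, -0.001], [0.001, 0.001, -1.0]]
wrist_force: [-0.6, 1.1, 0.1]
gripper_width: 0.174
gripper_force: 0.0
```

```bash
python3 -c "
from h import *
go([.472,-.15,.2],2.5);print(sense()['joints'].round(1),sense()['ee_rot'].round(3))"
```

```text
t [365.5 -16.7   2.8] a [ 0.0005 -0.0014 -0.0069] | t= 1.45 [0.4418 0.2146 0.2023] F [-0.6  1.1  0.1] grip 15.1 0.0
[ 44.9  10.  -19.6   0.  -60.5 -42.8] [[ 0.037 -0.999 -0.   ]
 [-0.999 -0.037 -0.001]
 [ 0.001  0.001 -1.   ]]
```

>>> servo_tool(
  deltas=[
    {"tx":366,"ty":-17,"tz":2,"ax":0,"ay":0,"az":-0.007,"claw":0},
    {"tx":366,"ty":-17,"tz":2,"ax":0,"ay":0,"az":-0.007,"claw":0},
    {"tx":366,"ty":-17,"tz":2,"ax":0,"ay":0,"az":-0.007,"claw":0},
    {"tx":366,"ty":-17,"tz":2,"ax":0,"ay":0,"az":-0.007,"claw":0},
    {"tx":366,"ty":-17,"tz":2,"ax":0,"ay":0,"az":-0.007,"claw":0},
    {"tx":366,"ty":-17,"tz":2,"ax":0,"ay":0,"az":-0.007,"claw":0},
    {"tx":366,"ty":-17,"tz":2,"ax":0,"ay":0,"az":-0.007,"claw":0},
    {"tx":366,"ty":-17,"tz":2,"ax":0,"ay":0,"az":-0.007,"claw":0},
    {"tx":366,"ty":-17,"tz":2,"ax":0,"ay":0,"az":-0.007,"claw":0},
    {"tx":366,"ty":-17,"tz":2,"ax":0,"ay":0,"az":-0.007,"claw":0},
    {"tx":366,"ty":-17,"tz":35,"ax":0,"ay":0,"az":-0.007,"claw":0},
    {"tx":366,"ty":-17,"tz":60,"ax":0,"ay":0,"az":-0.007,"claw":0},
  ],
)

```text
time_s: 2.45
tcp_pos: [0.4733, -0.1456, 0.1424]
ee_rot: [[0.049, -0.999, 0.003], [-0.999, -0.049, 0.001], [-0.0, -0.003, -1.0]]
wrist_force: [0.2, -0.2, -1.3]
gripper_width: 0.002
gripper_force: 0.0
```

```bash
python3 -c "
from h import *
cv2.imwrite('pics/a.png',np.hstack([cv2.resize(capture('scene')[110:270,90:350],(416,256)),cv2.resize(capture('top')[100:240,160:380],(380,256))]))
go([.472,-.15,.075],2.5)"
```

```text
t [ 5.4 -2.6 64. ] a [0.0089 0.0014 0.0063] | t= 2.55 [ 0.4697 -0.1448  0.139 ] F [-0.7 -0.3  0.4] grip 0.3 0.0
```

View pics/a.png

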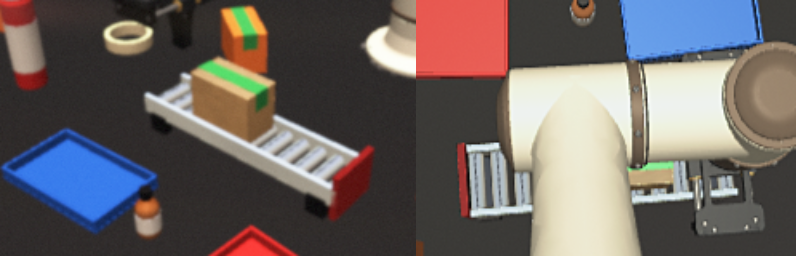

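The carton still sits on the rollers, with its top centre at left panel (232,80). The shut gripper is behind its open end. Next I descend and begin a slow push.

>>> servo_tool(
  deltas=[
    {"tx":3,"ty":-2,"tz":35,"ax":0.008,"ay":0,"az":0.006,"claw":0},
    {"tx":3,"ty":-2,"tz":64,"ax":0.008,"ay":0,"az":0.006,"claw":0},
    {"tx":3,"ty":-2,"tz":64,"ax":0.008,"ay":0,"az":0.006,"claw":0},
    {"tx":3,"ty":-2,"tz":64,"ax":0.008,"ay":0,"az":0.006,"claw":0},
    {"tx":-5,"ty":-2,"tz":64,"ax":0.008,"ay":0,"az":0.006,"claw":0},
    {"tx":-12,"ty":-2,"tz":64,"ax":0.008,"ay":0,"az":0.006,"claw":0},
    {"tx":-18,"ty":-2,"tz":64,"ax":0.008,"ay":0,"az":0.006,"claw":0},
    {"tx":-22,"ty":-2,"tz":64,"ax":0.008,"ay":0,"az":0.006,"claw":0},
    {"tx":-25,"ty":-2,"tz":64,"ax":0.008,"ay":0,"az":0.006,"claw":0},
    {"tx":-28,"ty":-2,"tz":64,"ax":0.008,"ay":0,"az":0.006,"claw":0},
    {"tx":-31,"ty":-2,"tz":64,"ax":0.008,"ay":0,"az":0.006,"claw":0},
    {"tx":-34,"ty":-2,"tz":64,"ax":0.008,"ay":0,"az":0.006,"claw":0},
  ],
)

```text
time_s: 3.55
tcp_pos: [0.4732, -0.111, 0.0787]
ee_rot: [[0.045, -0.999, 0.008], [-0.999, -0.045, 0.0], [0.0, -0.008, -1.0]]
wrist_force: [-0.3, -0.8, -1.0]
gripper_width: 0.002
gripper_force: 0.2
```

```bash
python3 -c "
from h import *
cv2.imwrite('pics/b.png',cv2.resize(capture('scene')[90:270,90:350],None,fx=3,fy=3))
go([.466,-.0,.075],2.5);print(sense()['ee_rot'].round(3))"
```

```text
t [-110.9    2.1    3.6] a [-0.008   0.0001  0.0015] | t= 3.6 [ 0.4731 -0.1107  0.0786] F [-0.2  0.7  0. ] grip 0.4 0.0
[[ 0.045 -0.999  0.008]
 [-0.999 -0.045  0.   ]
 [-0.    -0.008 -1.   ]]
```

View pics/b.png

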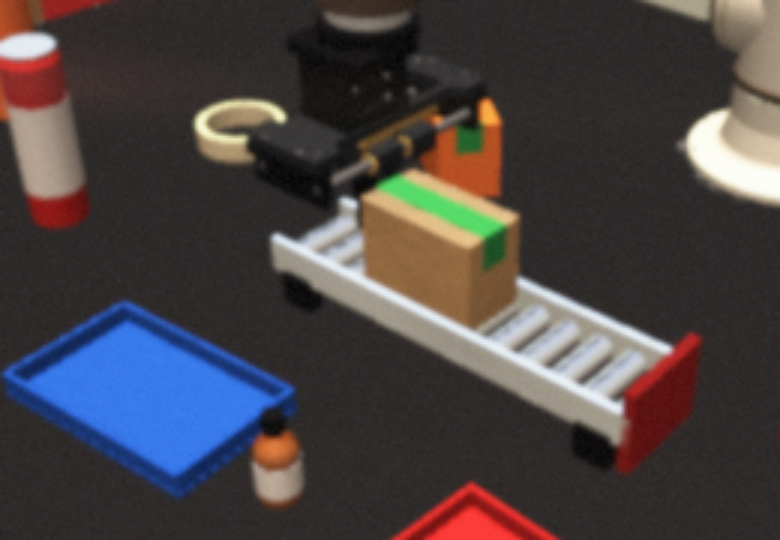

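The gripper is right behind the carton, whose rear edge is at crop (385,190). I keep pushing at about 50 mm/s.

>>> servo_tool(
  deltas=[
    {"tx":-3,"ty":0,"tz":3,"ax":-0.008,"ay":0,"az":0,"claw":0},
    {"tx":-6,"ty":0,"tz":3,"ax":-0.008,"ay":0,"az":0,"claw":0},
    {"tx":-10,"ty":0,"tz":3,"ax":-0.008,"ay":0,"az":0,"claw":0},
    {"tx":-14,"ty":0,"tz":3,"ax":-0.008,"ay":0,"az":0,"claw":0},
    {"tx":-18,"ty":0,"tz":3,"ax":-0.008,"ay":0,"az":0,"claw":0},
    {"tx":-22,"ty":0,"tz":3,"ax":-0.008,"ay":0,"az":0,"claw":0},
    {"tx":-26,"ty":0,"tz":3,"ax":-0.008,"ay":0,"az":0,"claw":0},
    {"tx":-30,"ty":0,"tz":3,"ax":-0.008,"ay":0,"az":0,"claw":0},
    {"tx":-34,"ty":0,"tz":3,"ax":-0.008,"ay":0,"az":0,"claw":0},
    {"tx":-38,"ty":0,"tz":3,"ax":-0.008,"ay":0,"az":0,"claw":0},
    {"tx":-42,"ty":0,"tz":3,"ax":-0.008,"ay":0,"az":0,"claw":0},
    {"tx":-46,"ty":0,"tz":3,"ax":-0.008,"ay":0,"az":0,"claw":0},
  ],
)

```text
time_s: 4.6
tcp_pos: [0.4711, -0.0649, 0.0756]
ee_rot: [[0.045, -0.999, 0.0], [-0.999, -0.045, 0.0], [-0.0, -0.0, -1.0]]
wrist_force: [0.1, -0.7, 0.3]
gripper_width: 0.007
gripper_force: 0.1
```

>>> servo_tool(
  deltas=[
    {"tx":-4,"ty":0,"tz":0,"ax":0,"ay":0,"az":0,"claw":0},
    {"tx":-8,"ty":0,"tz":0,"ax":0,"ay":0,"az":0,"claw":0},
    {"tx":-12,"ty":0,"tz":0,"ax":0,"ay":0,"az":0,"claw":0},
    {"tx":-16,"ty":0,"tz":0,"ax":0,"ay":0,"az":0,"claw":0},
    {"tx":-20,"ty":0,"tz":0,"ax":0,"ay":0,"az":0,"claw":0},
    {"tx":-24,"ty":0,"tz":0,"ax":0,"ay":0,"az":0,"claw":0},
    {"tx":-28,"ty":0,"tz":0,"ax":0,"ay":0,"az":0,"claw":0},
    {"tx":-32,"ty":0,"tz":0,"ax":0,"ay":0,"az":0,"claw":0},
    {"tx":-36,"ty":0,"tz":0,"ax":0,"ay":0,"az":0,"claw":0},
    {"tx":-39,"ty":0,"tz":0,"ax":0,"ay":0,"az":0,"claw":0},
    {"tx":-42,"ty":0,"tz":0,"ax":0,"ay":0,"az":0,"claw":0},
    {"tx":-44,"ty":0,"tz":0,"ax":0,"ay":0,"az":0,"claw":0},
  ],
)

```text
time_s: 5.6
tcp_pos: [0.4692, -0.0209, 0.0756]
ee_rot: [[0.045, -0.999, 0.0], [-0.999, -0.045, 0.0], [-0.0, -0.0, -1.0]]
wrist_force: [0.5, -0.7, -0.3]
gripper_width: 0.004
gripper_force: 0.1
```

```bash
python3 -c "
from h import *
cv2.imwrite('pics/c.png',cv2.resize(capture('scene')[90:270,90:350],None,fx=3,fy=3))
go([.4625,.0365,.075],2.5);print(sense()['ee_rot'].round(3))"
```

```text
t [-57.5   4.1   0.6] a [-0.0003  0.0001  0.0018] | t= 5.65 [ 0.4692 -0.0208  0.0756] F [-0.7  0.2  0.2] grip -0.0 0.0
[[ 0.045 -0.999  0.   ]
 [-0.999 -0.045  0.   ]
 [-0.    -0.    -1.   ]]
```

View pics/c.png

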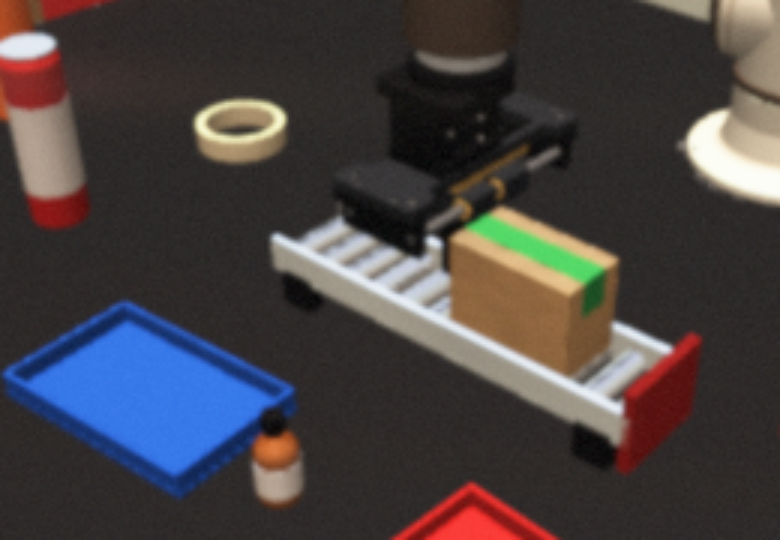

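The carton rolls straight between the rails. Its front face is at crop (590,325), about 50 mm short of the stop. I push on and slow down at the end.

>>> servo_tool(
  deltas=[
    {"tx":-4,"ty":0,"tz":0,"ax":0,"ay":0,"az":0,"claw":0},
    {"tx":-8,"ty":0,"tz":0,"ax":0,"ay":0,"az":0,"claw":0},
    {"tx":-12,"ty":0,"tz":0,"ax":0,"ay":0,"az":0,"claw":0},
    {"tx":-16,"ty":0,"tz":0,"ax":0,"ay":0,"az":0,"claw":0},
    {"tx":-20,"ty":1,"tz":0,"ax":0,"ay":0,"az":0,"claw":0},
    {"tx":-24,"ty":1,"tz":0,"ax":0,"ay":0,"az":0,"claw":0},
    {"tx":-28,"ty":1,"tz":0,"ax":0,"ay":0,"az":0,"claw":0},
    {"tx":-32,"ty":1,"tz":0,"ax":0,"ay":0,"az":0,"claw":0},
    {"tx":-36,"ty":1,"tz":0,"ax":0,"ay":0,"az":0,"claw":0},
    {"tx":-39,"ty":1,"tz":0,"ax":0,"ay":0,"az":0,"claw":0},
    {"tx":-42,"ty":1,"tz":0,"ax":0,"ay":0,"az":0,"claw":0},
    {"tx":-44,"ty":1,"tz":0,"ax":0,"ay":0,"az":0,"claw":0},
  ],
)

```text
time_s: 6.65
tcp_pos: [0.4662, 0.023, 0.0756]
ee_rot: [[0.045, -0.999, 0.0], [-0.999, -0.045, 0.0], [-0.0, -0.0, -1.0]]
wrist_force: [0.3, 0.2, 0.1]
gripper_width: 0.006
gripper_force: 0.0
```

>>> servo_tool(
  deltas=[
    {"tx":-2,"ty":0,"tz":0,"ax":0,"ay":0,"az":0,"claw":0},
    {"tx":-4,"ty":0,"tz":0,"ax":0,"ay":0,"az":0,"claw":0},
    {"tx":-6,"ty":0,"tz":0,"ax":0,"ay":0,"az":0,"claw":0},
    {"tx":-7,"ty":0,"tz":0,"ax":0,"ay":0,"az":0,"claw":0},
    {"tx":-8,"ty":0,"tz":0,"ax":0,"ay":0,"az":0,"claw":0},
    {"tx":-9,"ty":0,"tz":0,"ax":0,"ay":0,"az":0,"claw":0},
  ],
)

```text
time_s: 7.15
tcp_pos: [0.4657, 0.0316, 0.0756]
ee_rot: [[0.045, -0.999, 0.0], [-0.999, -0.045, 0.0], [-0.0, -0.0, -1.0]]
wrist_force: [-0.6, -0.8, 0.8]
gripper_width: 0.006
gripper_force: 0.1
```

>>> servo_tool(
  deltas=[
    {"tx":-1,"ty":0,"tz":0,"ax":0,"ay":0,"az":0,"claw":0},
    {"tx":-2,"ty":0,"tz":0,"ax":0,"ay":0,"az":0,"claw":0},
    {"tx":-3,"ty":0,"tz":0,"ax":0,"ay":0,"az":0,"claw":0},
    {"tx":-4,"ty":0,"tz":0,"ax":0,"ay":0,"az":0,"claw":0},
  ],
)

```text
time_s: 7.48
tcp_pos: [0.466, 0.035, 0.0759]
ee_rot: [[0.045, -0.999, 0.001], [-0.999, -0.045, -0.001], [0.001, -0.001, -1.0]]
wrist_force: [3.0, -8.3, 1.8]
gripper_width: 0.001
gripper_force: 4.4
```

```bash
python3 -c "
from h import *
cv2.imwrite('pics/d.png',cv2.resize(capture('scene')[150:270,210:350],None,fx=5,fy=5))
go([.4625,.0365,.075],2.5)"
```

```text
t [-1.7  3.5  0.9] a [-0.0007 -0.0014  0.0019] | t= 7.53 [0.4661 0.035  0.0759] F [ 2.8 -5.2 -0.5] grip 0.7 2.6
```

View pics/d.png

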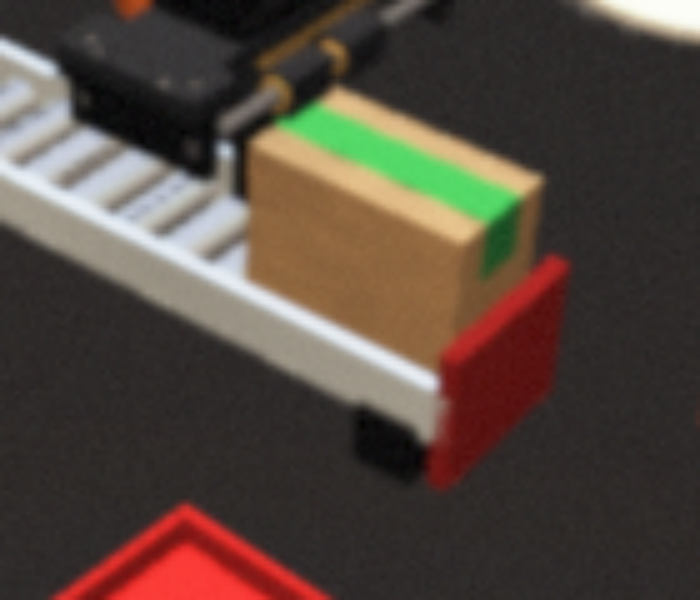

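The carton is against the red stop: its front edge touches the plate at crop (450,360), and the push reads 8 N. I back off, raise and open over it.

>>> servo_tool(
  deltas=[
    {"tx":8,"ty":0,"tz":0,"ax":0,"ay":0,"az":0,"claw":0},
    {"tx":20,"ty":0,"tz":0,"ax":0,"ay":0,"az":0,"claw":0},
    {"tx":20,"ty":0,"tz":-35,"ax":0,"ay":0,"az":0,"claw":0},
    {"tx":20,"ty":0,"tz":-75,"ax":0,"ay":0,"az":0,"claw":0},
    {"tx":20,"ty":0,"tz":-100,"ax":0,"ay":0,"az":0,"claw":40},
    {"tx":0,"ty":2,"tz":-100,"ax":0,"ay":0,"az":0,"claw":87},
    {"tx":-35,"ty":4,"tz":-100,"ax":0,"ay":0,"az":0,"claw":87},
    {"tx":-65,"ty":4,"tz":-100,"ax":0,"ay":0,"az":0,"claw":87},
    {"tx":-65,"ty":4,"tz":-100,"ax":0,"ay":0,"az":0,"claw":87},
    {"tx":-65,"ty":4,"tz":-100,"ax":0,"ay":0,"az":0,"claw":87},
  ],
)

```text
time_s: 8.37
tcp_pos: [0.4583, 0.1012, 0.1755]
ee_rot: [[0.047, -0.999, -0.0], [-0.999, -0.047, 0.0], [-0.0, 0.0, -1.0]]
wrist_force: [-0.7, -0.3, -0.6]
gripper_width: 0.375
gripper_force: 0.0
```

```bash
python3 -c "
from h import *
np.set_printoptions(precision=4,suppress=True)
im=capture('scene');cv2.imwrite('pics/e.png',im);h=cv2.cvtColor(im,cv2.COLOR_BGR2HSV)
cc,dc,tc=np.array([.4687,-.048]),0,0
# compare tape blob with the same blob predicted for the carton in the first picture
def bl(h,x0,y0,x1,y1):
    m=cv2.inRange(h,(50,60,60),(85,255,255));w=m*0;w[y0:y1,x0:x1]=m[y0:y1,x0:x1]
    n,l,s,c=cv2.connectedComponentsWithStats(w);k=1+np.argmax(s[1:,4]);p=cv2.boxPoints(cv2.minAreaRect(np.argwhere(l==k)[:,::-1].astype(np.float32)));print(s[k],c[k]);return c[k],p
h0=cv2.cvtColor(cv2.imread('pics/scene0.png'),cv2.COLOR_BGR2HSV)
a,_=bl(h0,195,140,275,200);b,_=bl(h,250,150,330,215)
A,B=at('scene',*a,.125),at('scene',*b,.125);print(A,B,'moved',B-A)
for r in trace('carton','scene'):
    ys,xs=np.nonzero(r['mask']);print(r['confidence'],xs.mean(),ys.mean())
rec('carton','scene')
go([.4625,.1,.075],2.5)"
```

```text
[213 147  44  32 337] [238.1751 160.2908]
[264 169  50  35 400] [291.15   183.6025]
[ 0.4712 -0.0341  0.125 ] [0.463  0.1106 0.125 ] moved [-0.0082  0.1447  0.    ]
0.84 286.65427180168217 194.5400619743249
0.73 241.13213885778276 135.83762597984324
0.57 376.9369238233867 215.50849102377487
scene carton 0.91 [0.494 0.114 0.108] [283. 197.]
scene carton 0.71 [ 0.282 -0.193  0.057] [243. 136.]
scene carton 0.64 [0.363 0.268 0.07 ] [377. 214.]
t [ -0.3  -4.3 100.3] a [ 0.0008 -0.0002  0.0006] | t= 8.52 [0.4583 0.0996 0.1753] F [-0.9  0.1  0. ] grip 44.5 0.0
```

>>> servo_tool(
  deltas=[
    {"tx":0,"ty":-2,"tz":0,"ax":0,"ay":0,"az":0,"claw":87},
    {"tx":0,"ty":-2,"tz":0,"ax":0,"ay":0,"az":0,"claw":87},
    {"tx":0,"ty":-2,"tz":0,"ax":0,"ay":0,"az":0,"claw":87},
    {"tx":0,"ty":-2,"tz":0,"ax":0,"ay":0,"az":0,"claw":87},
    {"tx":0,"ty":-2,"tz":0,"ax":0,"ay":0,"az":0,"claw":87},
    {"tx":0,"ty":-2,"tz":15,"ax":0,"ay":0,"az":0,"claw":87},
    {"tx":0,"ty":-2,"tz":30,"ax":0,"ay":0,"az":0,"claw":87},
    {"tx":0,"ty":-2,"tz":45,"ax":0,"ay":0,"az":0,"claw":87},
    {"tx":0,"ty":-2,"tz":65,"ax":0,"ay":0,"az":0,"claw":87},
    {"tx":0,"ty":-2,"tz":85,"ax":0,"ay":0,"az":0,"claw":87},
    {"tx":0,"ty":-2,"tz":100,"ax":0,"ay":0,"az":0,"claw":87},
    {"tx":0,"ty":-2,"tz":100,"ax":0,"ay":0,"az":0,"claw":87},
  ],
)

```text
time_s: 9.52
tcp_pos: [0.4585, 0.0993, 0.0728]
ee_rot: [[0.044, -0.999, -0.006], [-0.999, -0.044, -0.003], [0.003, 0.006, -1.0]]
wrist_force: [-1.2, -0.1, -0.4]
gripper_width: 0.998
gripper_force: 0.0
```

>>> servo_tool(
  deltas=[
    {"tx":0,"ty":0,"tz":0,"ax":0,"ay":0,"az":0,"claw":40},
    {"tx":0,"ty":0,"tz":0,"ax":0,"ay":0,"az":0,"claw":40},
    {"tx":0,"ty":0,"tz":0,"ax":0,"ay":0,"az":0,"claw":40},
    {"tx":0,"ty":0,"tz":0,"ax":0,"ay":0,"az":0,"claw":40},
    {"tx":0,"ty":0,"tz":0,"ax":0,"ay":0,"az":0,"claw":40},
    {"tx":0,"ty":0,"tz":0,"ax":0,"ay":0,"az":0,"claw":40},
    {"tx":0,"ty":0,"tz":0,"ax":0,"ay":0,"az":0,"claw":40},
  ],
)

```text
time_s: 10.1
tcp_pos: [0.4607, 0.1005, 0.0763]
ee_rot: [[0.045, -0.999, 0.0], [-0.999, -0.045, 0.0], [-0.0, -0.0, -1.0]]
wrist_force: [-2.3, -0.7, 5.3]
gripper_width: 0.688
gripper_force: 30.0
```

The carton is gripped (60 mm, 30 N). I lift it straight up.

>>> servo_tool(
  deltas=[
    {"tx":0,"ty":0,"tz":-6,"ax":0,"ay":0,"az":0,"claw":40},
    {"tx":0,"ty":0,"tz":-14,"ax":0,"ay":0,"az":0,"claw":40},
    {"tx":0,"ty":0,"tz":-26,"ax":0,"ay":0,"az":0,"claw":40},
    {"tx":0,"ty":0,"tz":-40,"ax":0,"ay":0,"az":0,"claw":40},
    {"tx":0,"ty":0,"tz":-55,"ax":0,"ay":0,"az":0,"claw":40},
    {"tx":0,"ty":0,"tz":-70,"ax":0,"ay":0,"az":0,"claw":40},
    {"tx":0,"ty":0,"tz":-85,"ax":0,"ay":0,"az":0,"claw":40},
    {"tx":0,"ty":0,"tz":-100,"ax":0,"ay":0,"az":0,"claw":40},
    {"tx":0,"ty":0,"tz":-110,"ax":0,"ay":0,"az":0,"claw":40},
    {"tx":0,"ty":0,"tz":-115,"ax":0,"ay":0,"az":0,"claw":40},
  ],
)

```text
time_s: 10.93
tcp_pos: [0.461, 0.1006, 0.1922]
ee_rot: [[0.045, -0.999, 0.002], [-0.999, -0.045, 0.001], [-0.001, -0.002, -1.0]]
wrist_force: [0.6, 0.4, -2.9]
gripper_width: 0.683
gripper_force: 30.0
```

```bash
python3 -c "
from h import *
go([.677,-.146,.19],6.3)"
```

```text
t [ 256.1 -204.7    2.3] a [-0.0023  0.0012 -0.0649] | t= 10.93 [0.461  0.1006 0.1922] F [ 0.6  0.4 -2.9] grip 59.5 30.0
```

>>> servo_tool(
  deltas=[
    {"tx":12,"ty":-10,"tz":0,"ax":0,"ay":0,"az":-0.005,"claw":40},
    {"tx":32,"ty":-26,"tz":0,"ax":0,"ay":0,"az":-0.01,"claw":40},
    {"tx":56,"ty":-45,"tz":0,"ax":0,"ay":0,"az":-0.015,"claw":40},
    {"tx":82,"ty":-66,"tz":0,"ax":0,"ay":0,"az":-0.02,"claw":40},
    {"tx":110,"ty":-88,"tz":0,"ax":0,"ay":0,"az":-0.03,"claw":40},
    {"tx":138,"ty":-110,"tz":0,"ax":0,"ay":0,"az":-0.035,"claw":40},
    {"tx":166,"ty":-132,"tz":0,"ax":0,"ay":0,"az":-0.045,"claw":40},
    {"tx":192,"ty":-153,"tz":0,"ax":0,"ay":0,"az":-0.05,"claw":40},
    {"tx":216,"ty":-173,"tz":0,"ax":0,"ay":0,"az":-0.055,"claw":40},
    {"tx":236,"ty":-189,"tz":0,"ax":0,"ay":0,"az":-0.06,"claw":40},
    {"tx":249,"ty":-200,"tz":0,"ax":0,"ay":0,"az":-0.065,"claw":40},
    {"tx":256,"ty":-205,"tz":0,"ax":0,"ay":0,"az":-0.065,"claw":40},
  ],
)

```text
time_s: 11.93
tcp_pos: [0.6775, -0.148, 0.1885]
ee_rot: [[0.108, -0.994, -0.002], [-0.994, -0.108, 0.0], [-0.0, 0.002, -1.0]]
wrist_force: [-0.9, 0.6, -3.8]
gripper_width: 0.685
gripper_force: 30.0
```

>>> servo_tool(
  deltas=[
    {"tx":0,"ty":0,"tz":0,"ax":0,"ay":0,"az":0,"claw":40},
    {"tx":0,"ty":0,"tz":0,"ax":0,"ay":0,"az":0,"claw":40},
  ],
)

```text
time_s: 12.1
tcp_pos: [0.6761, -0.1458, 0.1895]
ee_rot: [[0.109, -0.994, -0.002], [-0.994, -0.109, 0.001], [-0.001, 0.002, -1.0]]
wrist_force: [-1.0, -0.6, -3.8]
gripper_width: 0.686
gripper_force: 30.0
```

```bash
python3 -c "
from h import *
go([.677,-.146,.042],6.3)
im=capture('scene');cv2.imwrite('pics/f.png',im)
rec('carton','scene')"
```

```text
t [  0.5  -1.2 147.5] a [ 0.0023  0.001  -0.0006] | t= 12.1 [ 0.6761 -0.1458  0.1895] F [-1.  -0.6 -3.8] grip 59.7 30.0
scene carton 0.91 [0.362 0.269 0.069] [378. 215.]
scene carton 0.84 [ 0.695 -0.098  0.206] [132. 156.]
scene carton 0.65 [ 0.281 -0.198  0.059] [242. 134.]
```

>>> servo_tool(
  deltas=[
    {"tx":0,"ty":-1,"tz":8,"ax":0,"ay":0,"az":0,"claw":40},
    {"tx":0,"ty":-1,"tz":22,"ax":0,"ay":0,"az":0,"claw":40},
    {"tx":0,"ty":-1,"tz":40,"ax":0,"ay":0,"az":0,"claw":40},
    {"tx":0,"ty":-1,"tz":58,"ax":0,"ay":0,"az":0,"claw":40},
    {"tx":0,"ty":-1,"tz":76,"ax":0,"ay":0,"az":0,"claw":40},
    {"tx":0,"ty":-1,"tz":94,"ax":0,"ay":0,"az":0,"claw":40},
    {"tx":0,"ty":-1,"tz":110,"ax":0,"ay":0,"az":0,"claw":40},
    {"tx":0,"ty":-1,"tz":123,"ax":0,"ay":0,"az":0,"claw":40},
    {"tx":0,"ty":-1,"tz":133,"ax":0,"ay":0,"az":0,"claw":40},
    {"tx":0,"ty":-1,"tz":140,"ax":0,"ay":0,"az":0,"claw":40},
    {"tx":0,"ty":-1,"tz":144,"ax":0,"ay":0,"az":0,"claw":40},
    {"tx":0,"ty":-1,"tz":146,"ax":0,"ay":0,"az":0,"claw":40},
  ],
)

```text
time_s: 13.2
tcp_pos: [0.6779, -0.1457, 0.0443]
ee_rot: [[0.11, -0.994, -0.0], [-0.994, -0.11, -0.0], [0.0, 0.0, -1.0]]
wrist_force: [-0.5, -0.4, -3.0]
gripper_width: 0.69
gripper_force: 30.0
```

>>> servo_tool(
  deltas=[
    {"tx":0,"ty":0,"tz":1,"ax":0,"ay":0,"az":0,"claw":40},
    {"tx":0,"ty":0,"tz":2,"ax":0,"ay":0,"az":0,"claw":40},
    {"tx":0,"ty":0,"tz":3,"ax":0,"ay":0,"az":0,"claw":40},
    {"tx":0,"ty":0,"tz":4,"ax":0,"ay":0,"az":0,"claw":40},
  ],
)

```text
time_s: 13.53
tcp_pos: [0.6783, -0.1461, 0.0412]
ee_rot: [[0.11, -0.994, 0.001], [-0.994, -0.11, -0.0], [0.0, -0.001, -1.0]]
wrist_force: [-0.6, -0.3, -4.1]
gripper_width: 0.685
gripper_force: 30.0
```

>>> servo_tool(
  deltas=[
    {"tx":0,"ty":0,"tz":1,"ax":0,"ay":0,"az":0,"claw":40},
    {"tx":0,"ty":0,"tz":2,"ax":0,"ay":0,"az":0,"claw":40},
    {"tx":0,"ty":0,"tz":3,"ax":0,"ay":0,"az":0,"claw":40},
    {"tx":0,"ty":0,"tz":3,"ax":0,"ay":0,"az":0,"claw":40},
  ],
)

```text
time_s: 13.87
tcp_pos: [0.6777, -0.146, 0.0373]
ee_rot: [[0.11, -0.994, -0.0], [-0.994, -0.11, 0.0], [-0.0, 0.0, -1.0]]
wrist_force: [0.1, 0.3, -3.7]
gripper_width: 0.685
gripper_force: 30.0
```

>>> servo_tool(
  deltas=[
    {"tx":0,"ty":0,"tz":0.5,"ax":0,"ay":0,"az":0,"claw":40},
    {"tx":0,"ty":0,"tz":1,"ax":0,"ay":0,"az":0,"claw":40},
    {"tx":0,"ty":0,"tz":1,"ax":0,"ay":0,"az":0,"claw":40},
  ],
)

```text
time_s: 14.12
tcp_pos: [0.6779, -0.146, 0.0364]
ee_rot: [[0.11, -0.994, -0.0], [-0.994, -0.11, 0.0], [-0.0, 0.0, -1.0]]
wrist_force: [0.2, 1.2, -4.2]
gripper_width: 0.69
gripper_force: 30.0
```

>>> servo_tool(
  deltas=[
    {"tx":0,"ty":0,"tz":0.5,"ax":0,"ay":0,"az":0,"claw":40},
    {"tx":0,"ty":0,"tz":1,"ax":0,"ay":0,"az":0,"claw":40},
    {"tx":0,"ty":0,"tz":1,"ax":0,"ay":0,"az":0,"claw":40},
  ],
)

```text
time_s: 14.37
tcp_pos: [0.678, -0.146, 0.0355]
ee_rot: [[0.11, -0.994, 0.0], [-0.994, -0.11, -0.0], [0.0, -0.0, -1.0]]
wrist_force: [-0.6, 0.9, -3.5]
gripper_width: 0.686
gripper_force: 30.0
```

>>> servo_tool(
  deltas=[
    {"tx":0,"ty":0,"tz":0.5,"ax":0,"ay":0,"az":0,"claw":40},
    {"tx":0,"ty":0,"tz":1,"ax":0,"ay":0,"az":0,"claw":40},
    {"tx":0,"ty":0,"tz":1,"ax":0,"ay":0,"az":0,"claw":40},
  ],
)

```text
time_s: 14.62
tcp_pos: [0.678, -0.1461, 0.0354]
ee_rot: [[0.11, -0.994, 0.0], [-0.994, -0.11, -0.0], [0.0, -0.0, -1.0]]
wrist_force: [-2.8, 0.6, 1.3]
gripper_width: 0.686
gripper_force: 30.0
```

It has touched down: the wrist force went from -3.7 N to +1.3 N and z stopped at 0.0354, as predicted. I release and rise straight up.

>>> servo_tool(
  deltas=[
    {"tx":0,"ty":0,"tz":0,"ax":0,"ay":0,"az":0,"claw":70},
    {"tx":0,"ty":0,"tz":0,"ax":0,"ay":0,"az":0,"claw":75},
    {"tx":0,"ty":0,"tz":0,"ax":0,"ay":0,"az":0,"claw":80},
    {"tx":0,"ty":0,"tz":0,"ax":0,"ay":0,"az":0,"claw":85},
    {"tx":0,"ty":0,"tz":0,"ax":0,"ay":0,"az":0,"claw":85},
    {"tx":0,"ty":0,"tz":0,"ax":0,"ay":0,"az":0,"claw":85},
  ],
)

```text
time_s: 15.12
tcp_pos: [0.678, -0.146, 0.0345]
ee_rot: [[0.11, -0.994, 0.0], [-0.994, -0.11, -0.0], [0.0, -0.0, -1.0]]
wrist_force: [-0.3, -0.7, -0.6]
gripper_width: 0.962
gripper_force: 0.0
```

>>> servo_tool(
  deltas=[
    {"tx":0,"ty":0,"tz":-6,"ax":0,"ay":0,"az":0,"claw":85},
    {"tx":0,"ty":0,"tz":-18,"ax":0,"ay":0,"az":0,"claw":85},
    {"tx":0,"ty":0,"tz":-36,"ax":0,"ay":0,"az":0,"claw":85},
    {"tx":0,"ty":0,"tz":-56,"ax":0,"ay":0,"az":0,"claw":85},
    {"tx":0,"ty":0,"tz":-80,"ax":0,"ay":0,"az":0,"claw":85},
    {"tx":0,"ty":0,"tz":-105,"ax":0,"ay":0,"az":0,"claw":85},
    {"tx":0,"ty":0,"tz":-130,"ax":0,"ay":0,"az":0,"claw":85},
    {"tx":0,"ty":0,"tz":-150,"ax":0,"ay":0,"az":0,"claw":85},
    {"tx":0,"ty":0,"tz":-165,"ax":0,"ay":0,"az":0,"claw":85},
    {"tx":0,"ty":0,"tz":-175,"ax":0,"ay":0,"az":0,"claw":85},
    {"tx":0,"ty":0,"tz":-180,"ax":0,"ay":0,"az":0,"claw":85},
    {"tx":0,"ty":0,"tz":-180,"ax":0,"ay":0,"az":0,"claw":85},
  ],
)

```text
time_s: 16.12
tcp_pos: [0.6783, -0.146, 0.2163]
ee_rot: [[0.11, -0.994, 0.003], [-0.994, -0.11, -0.0], [0.0, -0.003, -1.0]]
wrist_force: [0.1, -0.2, -0.0]
gripper_width: 0.975
gripper_force: 0.0
```

```bash
python3 -c "
from h import *
go([.67,-.146,.2],6.3)
cv2.imwrite('pics/g.png',cv2.resize(capture('scene')[100:290,60:320],None,fx=3,fy=3))"
```

```text
t [-0.9  8.3 16.3] a [-0.0027 -0.0004  0.0001] | t= 16.12 [ 0.6783 -0.146   0.2163] F [ 0.1 -0.2 -0. ] grip 84.8 0.0
```

View pics/g.png

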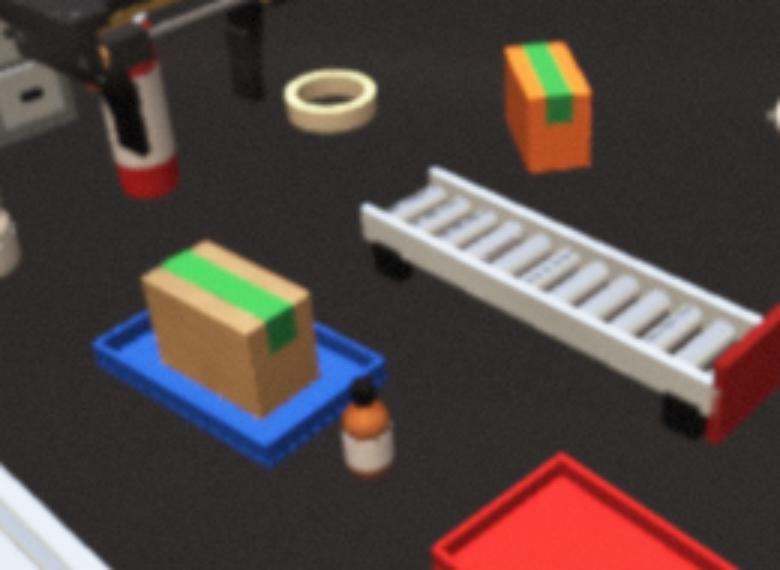

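The carton stands upright and flat inside the blue tray, centred near crop (235,330). The gripper is clear above it, and nothing else has moved.

```bash
python3 -c "
from station import *
print(finish_job())"
```

```text
the job is handed in; nothing more can be done
None
```

The green-taped carton was rolled along the track to the red end stop, then lifted off and set down gently, upright, in the blue tray; I handed the job in at about 16 s and have not seen the verdict.

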